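# Brush out the dart pot on the pump-brush stand

### The job

Push the tray fully home so that the green dart pot stands under the brush, then pump the brush by its black knob three times, each time right down to the bottom inside the pot and all the way back up. Leave the brush up and the pot standing upright in the tray, still home under the brush, and do not disturb the other things on the ledge.

Things in the scene. Friction and masses are not known exactly. Their poses are not given: they have to be found in the camera images.
- stand: Grey painted pump-brush stand, fixed. Its origin lies on the ledge directly below the vertical brush axis, z up; +y is the direction in which the tray slides home. Base plate 120 (x) x 340 (y) x 12 mm, from y = -228 to +112 mm. Column 50 x 30 mm centred at y = +88 mm, 215 mm tall; its arm (40 mm wide) reaches back to the guide on the brush axis, underside at 199 mm, top at 215 mm.
- tray (a joint): Slide of the wooden tray along the stand's +y, in m: 0 = drawn out (as at the start), 0.130 = fully home at its stop. It moves with about 2 N of friction and stays where it is left.
- tray_push (a point): Centre of the outer (-y) face of the red upright push tab at the tray's outer end. The tab is 44 mm wide (along the stand's x), 10 mm thick and its top is 20 mm above this point, its foot 28 mm below; the point is 48 mm above the ledge. The pot's centre is 82 mm further along +y. Axes as the stand's.
- tray_seat (a point): Centre of the tray's upper face where the pot stands, 20 mm above the ledge, inside a square lip 8 mm high. Fully home it lies on the brush axis. Axes as the stand's.
- brush (a joint): Downward travel of the brush in m: 0 = up (its rest), 0.088 = fully down, the tip then 6 mm above the pot's inner floor. A spring returns it; the press takes about 3 N at the top and 8 N at the bottom.
- brush_knob (a point): Centre of the flat top of the black palm knob at the brush's upper end (44 mm across, 25 mm tall); 330 mm above the ledge when up, 242 mm when fully down. z up.
- brush_tip (a point): Centre of the lower end of the brush; pale bristle head 36 mm in diameter and 75 mm long, on a 10 mm steel rod. 120 mm above the ledge when up.
- pot: Green stoneware dart pot, loose, open at the top, 68 mm outside diameter, 90 mm tall, wall 5 mm, floor 6 mm, about 0.4 kg; origin at the centre of its underside, z along its axis. It stands in the tray, its rim 110 mm above the ledge.
- punch: Bystander: nickel-plated flight punch, 40 x 115 x 58 mm, origin under its centre.
- bell: Bystander: squat copper bar bell on a dark wooden foot, 80 mm diameter, 61 mm tall, origin under its centre.
- shaft1: Bystander: chunky tortoiseshell-effect dart shaft, lying, 75 mm long, 18 mm thick, origin under its middle.
- shaft2: Bystander: the second such dart shaft.
- coasters: Bystander: stack of round cork coasters, 94 mm diameter, 30 mm tall, origin under its centre.
- mug: Bystander: blue ceramic mug, 80 mm diameter, 95 mm tall, handle at its +y, origin under its centre.
- eraser: Bystander: chalkboard eraser with wooden back, 50 x 120 x 36 mm, origin under its centre.
Mind the look-alikes: they are no part of the job. What is shaped like the pot but purple or yellow is not meant.

How it is judged:
By the outcome, as a careful person would: the job done as asked, in the order asked, and still so for the second after the job is handed in, with the robot touching nothing.
It also fails if it takes over 51 s, if anything falls off the work surface, if the arm or the gripper's body presses on something with over 40 N, if the wrist force passes 120 N, or if a joint passes its speed limit or range.

### The arm

A 6-joint arm with a two-finger parallel gripper is mounted at the origin on the work surface. World frame = base frame: x ahead of the robot, y to its left, z up, the work surface at z = 0. Lengths are in mm, angles in rad, forces in N, time in s.
With the tool pointing down it reaches from about 350 to 775 mm from the base axis. Payload 7.3 kg.
Tool frame: the origin (TCP) lies at the centre of the arm's flange, where the gripper is bolted on; the fingertips stand 178 mm ahead of it and the grasp point (between the pads) lies 159 mm ahead of it; z points along the fingers, y is the line along which they close (so a half turn about z gives the same grasp; the last joint's range is limited). The gripper opens to 92 mm and grips with 3 to 60 N. Pads are 19 mm wide; open, the fingers measure 130 mm over their backs; the gripper's body (75 mm by 190 mm) begins 47 mm behind the grasp point.
Start: joints at [-1.264, 0.342, 1.524, -0, 1.275, -0.146], TCP at [229.699, -472.087, 404.741] pointing down, gripper open.
Joint ranges: [-2.53, 2.53], [-0.77, 2.02], [0.04, 2.7], [-1, 4.14], [0.28, 2.66], [-3.11, 3.11]. Speed limits (rad/s): [2.57, 2.57, 3.14, 3.14, 3.14, 3.14].

### API

Orientations are given as [roll, pitch, yaw] about the fixed x, y, z axes, in that order (R = Rz(yaw) Ry(pitch) Rx(roll)).
In Python, from plant import * gives the robot as it stands. The module is installed in compiled form; this text tells all that it offers.
- The arm moves only by the shell command python3 -m inch 'ROWS'. ROWS is JSON, a list of rows, each a list of 5 numbers: the shift along the tool's x, y, z in m, then the turn about the tool's z in rad, then the opening, from 0 (shut) to 1 (fully open). In form: [[tx, ty, tz, spin, claw], ...]. A call has 1 to 8 rows; each row is the pose to reach, as a shift and turn from the pose commanded when the call began, along the tool's axes at that moment; what a row does not reach only later rows make up. A row lasts 1/12 s, in which the tool goes at most 41.7 mm and 7.16 degrees, less where a joint would pass 70% of its speed; a pose out of reach is approached as far as the arm can. A call with a gripper value outside its range is refused whole. The fingers move at their own pace and stop on an object; the grip force is fixed at half the most. Time passes only in rows, so rows that repeat a pose let the fingers close. It gives the time, the measured TCP pose, the force, the opening and the grip force at its end, in the units of the state.
- get_obs(): the state, without advancing time (a new reading comes with each control period).
- capture(name): name is "scene" or "top"; returns a dict with "color" (384x512x3 uint8, red, green, blue), "intrinsics" (3x3 intrinsics, pixels), "pose" (4x4, takes a point from camera to world coordinates). Camera axes: x right, y down, z forward; pixel columns grow to the right and rows downward; lengths in mm; the calibration is good to about 2 mm. A picture is of the moment at which its call begins. There is no depth.
- close_job(): hands the job in; it is judged then, once.
Trained networks look in a picture, given as the dict that the camera call returned (one of the last four; its "shot" number tells which), for a name from the list of things; names that differ only in an ending like _2 or _b are one class to them, and where a whole thing is asked for, a point or a joint stands for the part that bears it (a point fixed in the world has none). Each returns a list of dicts, best first, with "conf" (0 to 1); they miss things now and then, are a little off and sometimes report something else, mostly with a low value. They report only what shows in the picture. A call takes as long as a camera call. They do not tell look-alikes from the thing itself.
- look_for(picture, target): "rect" ([centre column, centre row, width, height] in pixels, round what is visible of it).
- trace(picture, target): "pixels" (384x512 bool, what is visible of it) and "rect" ([centre column, centre row, width, height] in pixels, round what is visible of it).
- tip_of(picture, target): "centre" ([column, row] in pixels: a listed point, or the origin of a listed thing).
The state is a dict: "time": time; "joint_positions": joint angles; "dq": joint speeds; "tau": joint torques, N m; "tool_pos": TCP position; "tcp_rot": TCP orientation; "contact_force": force on the tool from outside, world axes, zero at the start; "moment": the same for the moment, N m; "grip_width": finger opening in mm; "finger_force": force on a finger pad.
Only numpy, scipy, OpenCV 4.12 (cv2) and the standard library are available. Lean on these libraries where they do the work, as an engineer would, in place of code of your own. Each camera call takes 0.05 s, during which the arm holds its last target. There are 200 camera calls.

## Working session

There is one attempt and no reset: what is moved stays moved. The work goes in short steps, Python scripts to look and compute and a shell command to move; the robot and the scene stay as the last step left them, time stands still between calls to the robot, and variables do not carry over. Pictures are saved under pics/ and viewed, at most 10 in all, crops included, and the job is handed in when it is done.

```bash
mkdir -p pics; cat > h.py <<'E'
from plant import *
import numpy as np, cv2
def ray(p,uv):
    K=np.array(p["intrinsics"]);T=np.array(p["pose"])
    d=T[:3,:3]@np.linalg.solve(K,[uv[0],uv[1],1.]);return T[:3,3],d/np.linalg.norm(d)
def atz(p,uv,z):
    o,d=ray(p,uv);return o+d*(z-o[2])/d[2]
def tri(rs):
    A=sum(np.eye(3)-np.outer(d,d) for o,d in rs);b=sum((np.eye(3)-np.outer(d,d))@o for o,d in rs)
    return np.linalg.solve(A,b)
E
python3 - <<'E'
from h import *
P={n:capture(n) for n in("scene","top")}
for n,p in P.items():
    cv2.imwrite(f"pics/{n}0.png",p["color"][:,:,::-1]); print(n,np.round(p["pose"],2).tolist())
    for t in["tray_push","tray_seat","brush_knob","brush_tip","pot","stand"]:
        print(t,[(np.round(r["centre"],1).tolist(),round(r["conf"],2)) for r in tip_of(p,t)][:4])
    for t in["pot","tray","stand"]: print("look",t,[(np.round(r["rect"]).tolist(),round(r["conf"],2)) for r in look_for(p,t)][:4])
for t in["tray_push","brush_knob","pot","stand","tray_seat"]:
    a=[tip_of(P[n],t) for n in P]
    if all(a): print(t,np.round(tri([ray(P[n],q[0]["centre"]) for n,q in zip(P,a)]),1))
o=get_obs();print({k:np.round(o[k],3).tolist() for k in o})
E
```

```text
scene [[-0.65, 0.56, -0.51, 1088.7], [0.76, 0.48, -0.44, 451.95], [-0.01, -0.68, -0.74, 1009.79], [0.0, 0.0, 0.0, 1.0]]
tray_push [([217.4, 195.9], 0.56)]
tray_seat [([231.6, 206.7], 0.88)]
brush_knob [([261.3, 160.4], 0.79)]
brush_tip [([232.2, 207.1], 0.58)]
pot [([229.6, 213.0], 0.76), ([270.1, 202.9], 0.65), ([250.9, 187.7], 0.54)]
stand [([260.0, 232.3], 0.59)]
look pot [([231.0, 202.0, 18.0, 28.0], 0.85), ([262.0, 183.0, 19.0, 54.0], 0.74), ([251.0, 182.0, 16.0, 30.0], 0.63), ([273.0, 193.0, 18.0, 24.0], 0.51)]
look tray [([230.0, 204.0, 38.0, 35.0], 0.79), ([262.0, 185.0, 14.0, 56.0], 0.52)]
look stand [([248.0, 207.0, 90.0, 98.0], 0.91)]
top [[-0.01, -0.98, 0.18, 307.89], [-1.0, 0.01, 0.01, -13.63], [-0.01, -0.18, -0.98, 1545.56], [0.0, 0.0, 0.0, 1.0]]
tray_push [([328.0, 214.4], 0.63)]
tray_seat [([307.2, 216.9], 0.67)]
brush_knob [([270.0, 203.8], 0.54)]
brush_tip [([265.5, 217.5], 0.49)]
pot [([284.4, 257.8], 0.91), ([305.7, 219.4], 0.74), ([317.5, 263.1], 0.63)]
stand [([266.8, 220.4], 0.93)]
look pot [([319.0, 263.0, 23.0, 22.0], 0.84), ([288.0, 260.0, 19.0, 22.0], 0.61), ([311.0, 217.0, 25.0, 28.0], 0.56), ([388.0, 204.0, 37.0, 34.0], 0.25)]
look tray [([314.0, 220.0, 45.0, 26.0], 0.84), ([132.0, 228.0, 13.0, 14.0], 0.64)]
look stand [([284.0, 216.0, 106.0, 45.0], 0.94)]
tray_push [ 529.7 -235.6   47.1]
brush_knob [517.3 -37.  330.6]
pot [ 449.1 -151.8  -62.6]
stand [521.1 -35.3 -10.6]
tray_seat [ 524.8 -168.7   32.1]
{'time': 1.5, 'joint_positions': [-1.264, 0.342, 1.524, -0.0, 1.275, -0.146], 'dq': [-0.002, -0.001, 0.001, 0.0, 0.001, 0.001], 'tau': [0.004, -43.112, -24.447, 0.072, 0.048, 0.0], 'tool_pos': [229.689, -472.085, 404.731], 'tcp_rot': [3.142, 0.0, 0.453], 'contact_force': [0.237, 0.41, -0.626], 'moment': [0.054, 0.003, 0.012], 'finger_force': 0.0, 'grip_width': 91.721}
```

View crops.

```bash
python3 - <<'E'
import cv2
a=cv2.imread("pics/scene0.png")[110:290,150:340]; b=cv2.imread("pics/top0.png")[140:300,200:420]
cv2.imwrite("pics/c1.png",cv2.resize(a,None,fx=3.3,fy=3.3,interpolation=2)); cv2.imwrite("pics/c2.png",cv2.resize(b,None,fx=3.6,fy=3.6,interpolation=2))
E
```

```text
(no output)
```

View pics/c1.png

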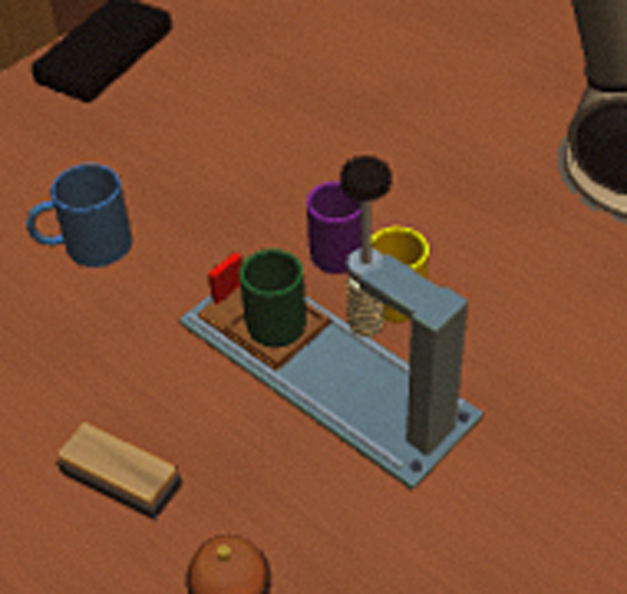

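View pics/c2.png

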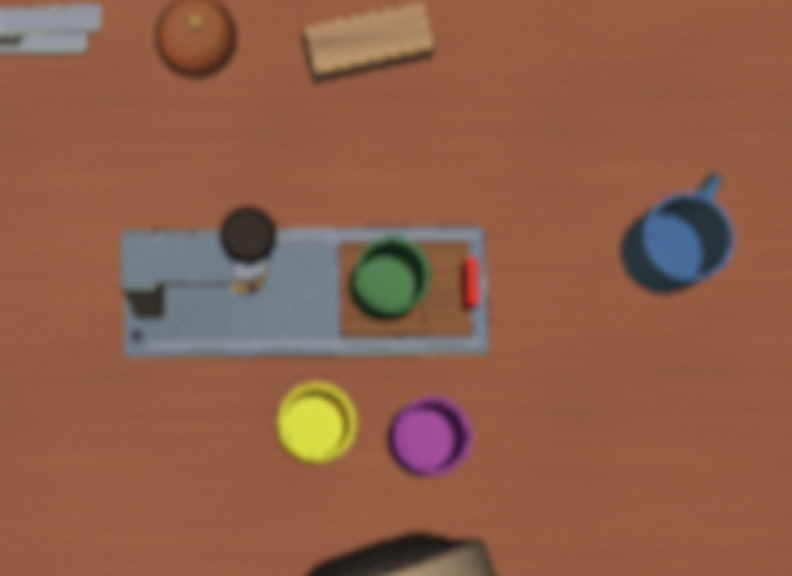

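View pics/top0.png

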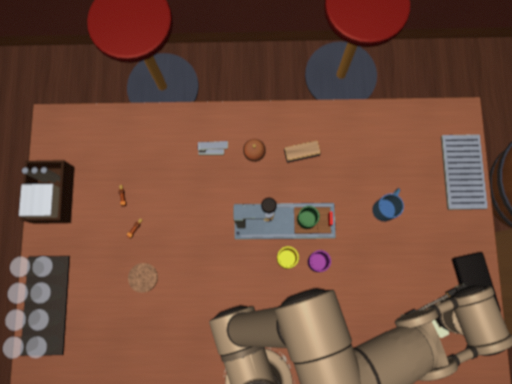

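The pictures show the green pot in the tray (top px 307,217; scene px 231,202) and two look-alikes. They are the yellow pot (top 287,257) and the purple pot (top 318,261), both loose on the ledge beside the stand. I choose the green pot, which the crop confirms. The red tab is at top px (331,219) and the black knob at (269,205). The mug is at (388,208), close behind the tab.

```bash
cat > m.py <<'E'
from h import *
def blob(p,f,box=None):
    c=p["color"].astype(int);m=f(c[...,0],c[...,1],c[...,2]).astype(np.uint8)
    if box: z=np.zeros_like(m);z[box[1]:box[3],box[0]:box[2]]=1;m*=z
    n,l,s,ce=cv2.connectedComponentsWithStats(m); i=1+np.argmax(s[1:,4]); return ce[i],s[i],l==i
red=lambda r,g,b:(r>110)&(g<45)&(b<50)
blk=lambda r,g,b:(r<75)&(g<60)&(b<60)
E
python3 - <<'E'
from m import *
S=capture("scene");T=capture("top")
rs,rt=blob(S,red,(190,170,250,240)),blob(T,red,(310,190,350,240))
print("red",rs[0],rs[1],rt[0],rt[1],tri([ray(S,rs[0]),ray(T,rt[0])]))
ks,kt=blob(S,blk,(245,150,277,175)),blob(T,blk,(255,190,285,215))
print("knob",ks[0],ks[1],kt[0],kt[1],tri([ray(S,ks[0]),ray(T,kt[0])]),"at330",atz(T,kt[0],325))
gr=lambda r,g,b:(abs(g-b)<45)&(b>r-5)&(b>60)
st=blob(T,gr,(225,195,345,245)); pts=np.argwhere(st[2])[:,::-1].astype(np.float32)
r=cv2.minAreaRect(pts);print("base px",r)
for c in cv2.boxPoints(r): print(atz(T,c,12).round(1))
for t in["mug","pot","eraser","bell"]:
    for p,n in((S,"s"),(T,"t")):
        for q in tip_of(p,t)[:3]: print(t,n,round(q["conf"],2),atz(p,q["centre"],20 if t=="pot" else 0).round(0))
E
```

```text
red [217.82142857 190.10714286] [213 187  10   7  28] [329.15384615 219.69230769] [329 214   2  11  13] [ 513.49595793 -240.75382829   60.34415967]
knob [257.18461538 166.24230769] [245 157  24  18 260] [268.48214286 205.05357143] [262 198  14  15 168] [521.98203669 -39.27029516 308.28931482] at330 [517.21226149 -36.3286877  325.        ]
base px ((284.0089416503906, 220.74990844726562), (33.66427993774414, 99.94529724121094), 89.31793975830078)
[574.4  75.5  12. ]
[ 573.8 -263.4   12. ]
[ 459.6 -259.8   12. ]
[459.9  74.5  12. ]
mug t 0.68 [ 547. -429.    0.]
mug t 0.47 [534. -39.   0.]
pot s 0.88 [ 522. -169.   20.]
pot s 0.81 [ 387. -186.   20.]
pot s 0.52 [411. -71.  20.]
pot t 0.9 [392. -95.  20.]
pot t 0.84 [ 514. -164.   20.]
pot t 0.77 [ 377. -195.   20.]
eraser s 0.58 [ 743. -174.    0.]
eraser t 0.78 [ 747. -148.    0.]
bell s 0.58 [769.   5.   0.]
bell t 0.65 [772.  15.   0.]
```

```bash
python3 -m inch '[[0.324,-0.017,0,0.453,0.43],[0.324,-0.017,0,0.453,0.43],[0.324,-0.017,0,0.453,0.43],[0.324,-0.017,0,0.453,0.43],[0.324,-0.017,0,0.453,0.43],[0.324,-0.017,0,0.453,0.43],[0.324,-0.017,0,0.453,0.43],[0.324,-0.017,0,0.453,0.43]]'
```

```text
time: 2.67
tool_pos: [509.3, -317.0, 404.8]
tcp_rot: [3.141, -0.0, -0.0]
contact_force: [0.2, -0.3, 0.6]
grip_width: 43.2
finger_force: 0.0
```

```bash
python3 -m inch '[[0.003,-0.001,0.04,0,0.43],[0.003,-0.001,0.08,0,0.43],[0.003,-0.001,0.12,0,0.43],[0.003,-0.001,0.15,0,0.43],[0.003,-0.001,0.175,0,0.43],[0.003,-0.001,0.175,0,0.43],[0.003,-0.001,0.175,0,0.43]]'
python3 - <<'E'
from m import *
for n,b in(("scene",(170,130,270,250)),("top",(260,150,420,260))):
    p=capture(n)["color"][b[1]:b[3],b[0]:b[2],::-1];cv2.imwrite(f"pics/d_{n}.png",cv2.resize(p,None,fx=4,fy=4,interpolation=2))
E
```

```text
time: 3.25
tool_pos: [510.6, -317.3, 229.0]
tcp_rot: [-3.14, 0.002, -0.0]
contact_force: [-0.7, -0.4, 0.8]
grip_width: 39.6
finger_force: 0.0
```

View pics/d_scene.png

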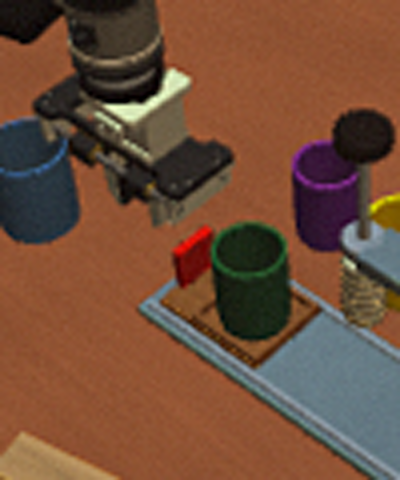

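The tool is behind the tab, with the front finger near crop px (170,205) and the tab at (193,256). The mug (35,180) is clear behind it. I'll open the gripper while easing forward, then push gently.

```bash
python3 -m inch '[[0.003,-0.003,0,0,0.7],[0.003,-0.005,0,0,1],[0.003,-0.008,0,0,1],[0.003,-0.012,0,0,1],[0.003,-0.016,0,0,1],[0.003,-0.021,0,0,1],[0.003,-0.027,0,0,1],[0.003,-0.034,0,0,1]]'
python3 -m inch '[[0,-0.008,0,0,1],[0,-0.016,0,0,1],[0,-0.024,0,0,1],[0,-0.032,0,0,1],[0,-0.04,0,0,1],[0,-0.048,0,0,1],[0,-0.054,0,0,1],[0,-0.058,0,0,1]]'
python3 - <<'E'
from m import *
for n,b in(("scene",(170,130,290,250)),("top",(230,150,420,260))):
    p=capture(n)["color"][b[1]:b[3],b[0]:b[2],::-1];cv2.imwrite(f"pics/e_{n}.png",cv2.resize(p,None,fx=4,fy=4,interpolation=2))
E
```

```text
time: 4.02
tool_pos: [513.7, -283.2, 230.1]
tcp_rot: [3.14, -0.001, -0.0]
contact_force: [-0.6, -2.7, 2.4]
grip_width: 88.0
finger_force: 1.3
time: 4.68
tool_pos: [513.8, -224.3, 229.7]
tcp_rot: [-3.141, -0.0, 0.0]
contact_force: [1.1, -1.8, 0.7]
grip_width: 91.6
finger_force: 1.2
```

View pics/e_scene.png

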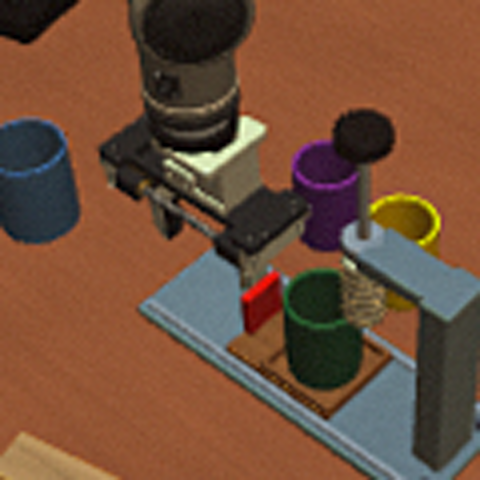

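The finger is pushing the tab (crop px 262,302). The pot is upright at (323,330), and body clearances look fine. I'll push on to the stop.

```bash
python3 -m inch '[[0,-0.008,0,0,1],[0,-0.015,0,0,1],[0,-0.022,0,0,1],[0,-0.027,0,0,1],[0,-0.031,0,0,1],[0,-0.034,0,0,1],[0,-0.036,0,0,1],[0,-0.038,0,0,1]]'
python3 -m inch '[[0,-0.002,0,0,1],[0,-0.003,0,0,1],[0,-0.004,0,0,1]]'
```

```text
time: 5.45
tool_pos: [513.6, -187.1, 229.6]
tcp_rot: [3.142, 0.0, 0.0]
contact_force: [-1.7, -2.3, -1.8]
grip_width: 91.6
finger_force: 1.0
time: 5.7
tool_pos: [513.7, -183.3, 229.7]
tcp_rot: [3.142, 0.0, -0.0]
contact_force: [-0.7, -1.3, -0.9]
grip_width: 91.9
finger_force: 1.0
```

```bash
python3 -m inch '[[0,-0.001,0,0,1],[0,-0.002,0,0,1],[0,-0.003,0,0,1],[0,-0.004,0,0,1]]'
```

```text
time: 6.03
tool_pos: [513.7, -180.1, 229.8]
tcp_rot: [3.139, -0.0, 0.001]
contact_force: [-3.2, -10.3, -0.8]
grip_width: 92.0
finger_force: 5.1
```

```bash
python3 -m inch '[[0,-0.001,0,0,1],[0,-0.001,0,0,1]]'
python3 - <<'E'
from m import *
S=capture("scene");T=capture("top")
for n,p,b in(("scene",S,(190,130,290,250)),("top",T,(230,190,300,245))):
    q=p["color"][b[1]:b[3],b[0]:b[2],::-1];cv2.imwrite(f"pics/f_{n}.png",cv2.resize(q,None,fx=5,fy=5,interpolation=2))
for p in(S,T):
    r=blob(p,red,(190,170,350,260));print(r[0],r[1],atz(p,r[0],48))
E
```

```text
time: 6.2
tool_pos: [513.7, -179.8, 230.0]
tcp_rot: [3.138, -0.0, 0.001]
contact_force: [-3.0, -11.0, -1.1]
grip_width: 92.3
finger_force: 5.4
[243.83333333 207.83333333] [240 204   9   9  30] [ 508.84157163 -120.39359547   48.        ]Traceback (most recent call last):
  File "<stdin>", line 6, in <module>
  File "m.py", line 5, in blob
    n,l,s,ce=cv2.connectedComponentsWithStats(m); i=1+np.argmax(s[1:,4]); return ce[i],s[i],l==i
                                                      ~~~~~~~~~^^^^^^^^^
    return _wrapfunc(a, 'argmax', axis=axis, out=out, **kwds)
    return bound(*args, **kwds)
ValueError: attempt to get argmax of an empty sequence
```

View pics/f_scene.png

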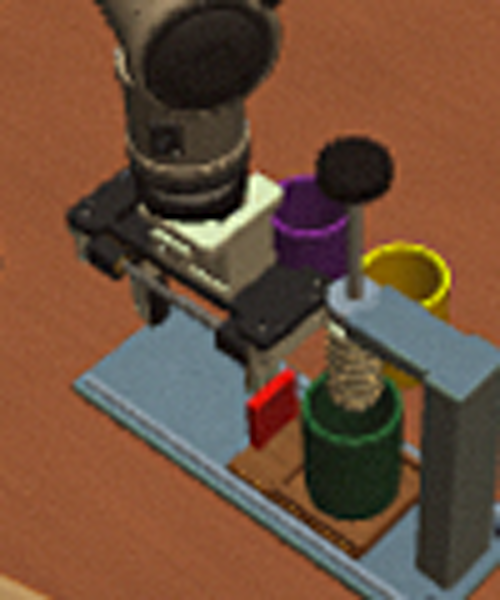

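The tray is home: resistance rose to 11 N and the brush hangs centred over the green pot (crop px 353,430). Next I'll back off and rise.

```bash
python3 -m inch '[[0,0.01,0,0,1],[0,0.03,0,0,1],[0,0.04,0,0,1],[0,0.04,-0.04,0,0.6],[0,0.04,-0.08,0,0],[0,0.04,-0.12,0,0],[0,0.04,-0.16,0,0],[0,0.04,-0.2,0,0]]'
python3 -m inch '[[0,0,-0.04,0,0],[0,0,-0.08,0,0],[0,0,-0.115,0,0],[0,0,-0.115,0,0],[0,0,-0.115,0,0]]'
python3 - <<'E'
from m import *
o=get_obs();print(o["tool_pos"])
S=capture("scene");T=capture("top")
for n,p in(("s",S),("t",T)):
    c=tip_of(p,"brush_knob");print(n,[(q["conf"],atz(p,q["centre"],330).round(1)) for q in c[:2]])
    for q in tip_of(p,"tray_seat")[:1]+tip_of(p,"pot")[:3]:print(atz(p,q["centre"],20).round(0))
r=blob(T,red,(240,190,340,250));print("red",r[1],atz(T,r[0],64))
kt=blob(T,blk,(255,190,285,215));print("knob",kt[1],atz(T,kt[0],325))
b=(240,185,310,245);q=T["color"][b[1]:b[3],b[0]:b[2],::-1];cv2.imwrite("pics/g.png",cv2.resize(q,None,fx=8,fy=8,interpolation=2))
E
```

```text
time: 6.97
tool_pos: [513.4, -218.2, 431.9]
tcp_rot: [-3.141, -0.001, -0.001]
contact_force: [0.8, -1.7, -0.6]
grip_width: 63.1
finger_force: 0.0
time: 7.38
tool_pos: [513.5, -218.2, 547.0]
tcp_rot: [3.14, -0.005, -0.0]
contact_force: [-0.1, 0.7, -0.1]
grip_width: 29.8
finger_force: 0.0
[ 513.53391298 -218.1688144   546.95524555]
s [(0.92, array([520.7, -36.7, 330. ]))]
[517. -47.  20.]
[531. -29.  20.]
[ 378. -180.   20.]
[418. -80.  20.]
t [(0.68, array([519.6, -31.5, 330. ]))]
[523. -41.  20.]
[ 389. -106.   20.]
[512. -39.  20.]
red [290 225   1   1   1] [ 495.26089632 -109.9576738    64.        ]
knob [262 198  14  15 174] [517.04262333 -36.43608998 325.        ]
```

View pics/g.png

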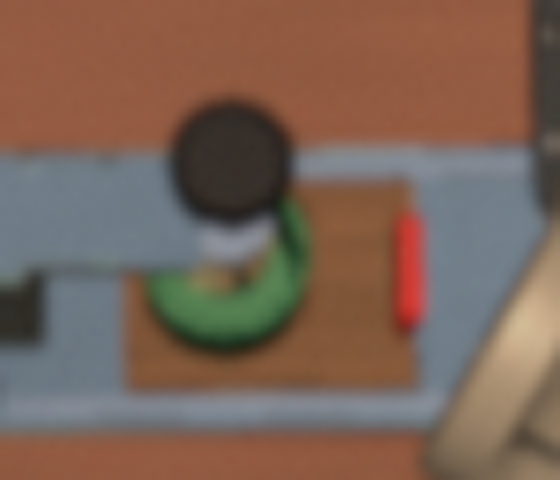

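The pot is upright around the brush axis (crop px 228,280) and the red tab is in line. Now over the knob.

```bash
python3 -m inch '[[0.005,-0.04,0,0,0],[0.005,-0.08,0,0,0],[0.005,-0.12,0,0,0],[0.005,-0.15,0,0,0],[0.005,-0.182,0,0,0],[0.005,-0.182,0,0,0],[0.005,-0.182,0,0,0],[0.005,-0.182,0.02,0,0]]'
python3 -m inch '[[0,0,0.005,0,0],[0,0,0.01,0,0],[0,0,0.015,0,0],[0,0,0.02,0,0],[0,0,0.023,0,0],[0,0,0.025,0,0]]'
```

```text
time: 8.45
tool_pos: [519.0, -36.6, 527.6]
tcp_rot: [3.139, -0.007, 0.0]
contact_force: [-0.0, -0.7, 0.5]
grip_width: 0.4
finger_force: 0.0
time: 8.95
tool_pos: [518.7, -36.9, 500.0]
tcp_rot: [3.14, -0.001, -0.001]
contact_force: [-0.1, -2.7, 3.8]
grip_width: 0.1
finger_force: 1.8
```

Contact made. First pump.

```bash
python3 -m inch '[[0,0,0.012,0,0],[0,0,0.024,0,0],[0,0,0.036,0,0],[0,0,0.048,0,0],[0,0,0.058,0,0],[0,0,0.066,0,0],[0,0,0.072,0,0],[0,0,0.076,0,0]]'
python3 -m inch '[[0,0,0.001,0,0],[0,0,0.002,0,0],[0,0,0.003,0,0],[0,0,0.004,0,0],[0,0,0.004,0,0]]'
```

```text
time: 9.62
tool_pos: [519.0, -36.8, 424.4]
tcp_rot: [3.14, -0.003, -0.0]
contact_force: [-1.1, -3.4, 7.2]
grip_width: 0.1
finger_force: 3.7
time: 10.03
tool_pos: [518.9, -36.8, 421.0]
tcp_rot: [3.14, -0.003, -0.0]
contact_force: [-0.8, -2.6, 7.1]
grip_width: -0.0
finger_force: 3.7
```

```bash
python3 -m inch '[[0,0,0.001,0,0],[0,0,0.002,0,0],[0,0,0.003,0,0],[0,0,0.004,0,0],[0,0,0.004,0,0]]'
```

```text
time: 10.45
tool_pos: [518.6, -36.6, 420.0]
tcp_rot: [3.139, -0.006, -0.0]
contact_force: [-7.4, -0.9, 25.3]
grip_width: 0.7
finger_force: 12.6
```

The stop is at TCP z 420 (25 N), as expected. Now up, then the next pumps over the same distance.

```bash
python3 -m inch '[[0,0,-0.012,0,0],[0,0,-0.025,0,0],[0,0,-0.04,0,0],[0,0,-0.055,0,0],[0,0,-0.07,0,0],[0,0,-0.085,0,0],[0,0,-0.1,0,0],[0,0,-0.104,0,0]]'
python3 -m inch '[[0,0,0,0,0],[0,0,0,0,0],[0,0,0,0,0]]'
python3 - <<'E'
from m import *
S=capture("scene");T=capture("top")
for p in(S,T): print([(round(q["conf"],2),atz(p,q["centre"],330).round(0)) for q in tip_of(p,"brush_knob")[:1]])
b=(190,110,290,250);q=S["color"][b[1]:b[3],b[0]:b[2],::-1];cv2.imwrite("pics/h.png",cv2.resize(q,None,fx=4,fy=4,interpolation=2))
E
```

```text
time: 11.12
tool_pos: [518.8, -36.3, 522.2]
tcp_rot: [3.141, -0.004, -0.0]
contact_force: [0.3, -0.0, 0.2]
grip_width: 0.3
finger_force: 0.0
time: 11.37
tool_pos: [518.7, -36.3, 518.4]
tcp_rot: [-3.141, 0.002, -0.0]
contact_force: [-0.7, 0.2, 0.2]
grip_width: 0.4
finger_force: 0.0
[(0.86, array([514., -37., 330.]))]
[(0.27, array([325., 296., 330.]))]
```

View pics/h.png

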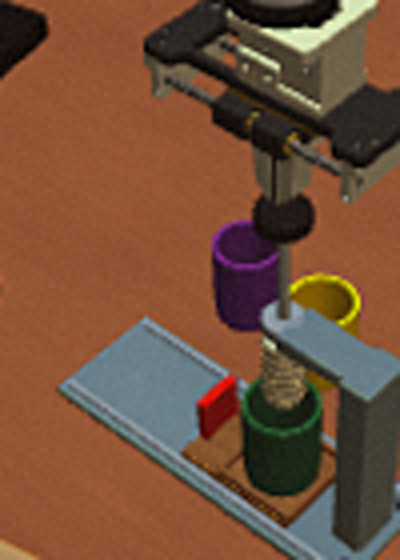

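The brush is back up (knob at crop px 284,215), with the pot still home and upright at (282,440). Pumps 2 and 3.

```bash
python3 -m inch '[[0,0,0.008,0,0],[0,0,0.018,0,0],[0,0,0.033,0,0],[0,0,0.048,0,0],[0,0,0.063,0,0],[0,0,0.078,0,0],[0,0,0.088,0,0],[0,0,0.095,0,0]]'
python3 -m inch '[[0,0,0.002,0,0],[0,0,0.004,0,0],[0,0,0.006,0,0],[0,0,0.0065,0,0],[0,0,0.0065,0,0]]'
```

```text
time: 12.23
tool_pos: [518.9, -36.4, 424.3]
tcp_rot: [3.141, -0.002, -0.0]
contact_force: [0.1, 0.2, 7.8]
grip_width: 0.6
finger_force: 3.8
time: 12.65
tool_pos: [518.7, -36.3, 420.1]
tcp_rot: [3.141, -0.004, -0.0]
contact_force: [-2.0, -0.1, 15.4]
grip_width: 0.3
finger_force: 7.5
```

```bash
python3 -m inch '[[0,0,0.001,0,0],[0,0,0.001,0,0],[0,0,0.001,0,0]]'
python3 -m inch '[[0,0,-0.012,0,0],[0,0,-0.025,0,0],[0,0,-0.04,0,0],[0,0,-0.055,0,0],[0,0,-0.07,0,0],[0,0,-0.085,0,0],[0,0,-0.1,0,0],[0,0,-0.103,0,0]]'
python3 -m inch '[[0,0,0,0,0],[0,0,0,0,0],[0,0,0,0,0],[0,0,0,0,0]]'
python3 -m inch '[[0,0,0.008,0,0],[0,0,0.018,0,0],[0,0,0.033,0,0],[0,0,0.048,0,0],[0,0,0.063,0,0],[0,0,0.078,0,0],[0,0,0.088,0,0],[0,0,0.095,0,0]]'
python3 -m inch '[[0,0,0.002,0,0],[0,0,0.004,0,0],[0,0,0.006,0,0],[0,0,0.008,0,0],[0,0,0.008,0,0],[0,0,0.008,0,0]]'
```

```text
time: 12.9
tool_pos: [518.6, -36.3, 420.1]
tcp_rot: [3.14, -0.005, -0.0]
contact_force: [-4.9, 1.5, 20.7]
grip_width: 0.4
finger_force: 10.3
time: 13.57
tool_pos: [518.7, -36.3, 522.1]
tcp_rot: [3.141, -0.004, -0.0]
contact_force: [-0.3, 0.1, -0.1]
grip_width: 0.6
finger_force: 0.0
time: 13.9
tool_pos: [518.8, -36.4, 519.0]
tcp_rot: [-3.141, 0.002, -0.0]
contact_force: [-0.0, -0.7, 0.1]
grip_width: 0.3
finger_force: 0.0
time: 14.57
tool_pos: [518.9, -36.4, 424.5]
tcp_rot: [3.141, -0.002, -0.0]
contact_force: [-0.2, -0.6, 7.2]
grip_width: 0.3
finger_force: 3.8
time: 15.07
tool_pos: [518.5, -36.3, 420.1]
tcp_rot: [3.14, -0.005, -0.0]
contact_force: [-5.7, 1.4, 22.2]
grip_width: 0.3
finger_force: 11.0
```

All three pumps bottomed. Rising clear, then a check.

```bash
python3 -m inch '[[0,0,-0.012,0,0],[0,0,-0.025,0,0],[0,0,-0.04,0,0],[0,0,-0.055,0,0],[0,0,-0.07,0,0],[0,0,-0.085,0,0],[0,0,-0.105,0,0],[0,0,-0.135,0,0]]'
python3 -m inch '[[0,0.04,-0.005,0,0],[0,0.08,-0.005,0,0],[0,0.12,-0.005,0,0],[0,0.15,-0.005,0,0],[0,0.18,-0.005,0,0],[0,0.18,-0.005,0,0],[0,0.18,-0.005,0,0]]'
python3 - <<'E'
from m import *
S=capture("scene");T=capture("top")
a=S["color"][110:250,190:290,::-1];b=T["color"][180:250,230:320,::-1]
a=cv2.resize(a,(400,560),interpolation=2);b=cv2.resize(b,(396,308),interpolation=2)
c=np.zeros((560,796,3),np.uint8);c[:,:400]=a;c[:308,400:]=b;cv2.imwrite("pics/z.png",c)
E
```

```text
time: 15.73
tool_pos: [518.7, -36.4, 550.4]
tcp_rot: [-3.141, 0.005, -0.0]
contact_force: [1.3, 0.2, -0.3]
grip_width: 0.6
finger_force: 0.0
time: 16.32
tool_pos: [518.7, -217.9, 555.6]
tcp_rot: [-3.14, 0.002, -0.003]
contact_force: [-0.3, -0.3, -0.0]
grip_width: 0.5
finger_force: 0.0
```

View pics/z.png

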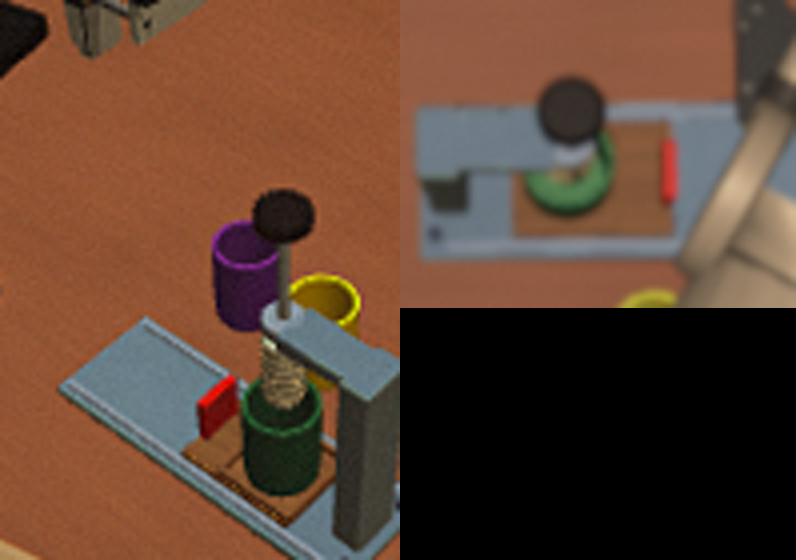

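The brush is up (knob at px 284,215), the green pot is upright under it (282,440) and the tray is home. The robot is clear of everything.

```bash
python3 -c "
from plant import *
print(close_job())"
```

```text
the job is handed in; nothing more can be done
None
```

I pushed the tray home and pumped the brush three times, each to its bottom stop and back up; the pot was upright under the raised brush at the last check, and the job is handed in (no verdict was returned).

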